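# Move the tested breakers from the test board into the distribution box

## Task

The four circuit breakers on the white test board have passed their test. Lift each one off and set it down, without dropping it, on the rail of the open grey distribution box at the place marked by the tag of its toggle colour, in line with the tag, feet astride the rail, sitting flat and toggles up. Leave the residual-current switch that is already on the rail where it is, and let go of everything.

Things in the scene. Friction and masses are not known exactly. Their poses are not given: they have to be found in the camera images.
- breaker_green: loose white 2-pole circuit breaker with green toggles, 240 g, 85 mm across the rail (x), 36 mm along it (y), z up. Origin: centre of the underside that rests on the rail top. Shoulders 40 mm above it; nose 45 (x) x 36 mm from 40 to 64 mm, the part to grip (across x); toggle top 75 mm. Feet reach 10 mm below the origin, astride the rail: gap 39 mm, flared to 50. Lifts straight off: no snap.
- breaker_red: loose white 2-pole circuit breaker with red toggles, 240 g, 85 mm across the rail (x), 36 mm along it (y), z up. Origin: centre of the underside that rests on the rail top. Shoulders 40 mm above it; nose 45 (x) x 36 mm from 40 to 64 mm, the part to grip (across x); toggle top 75 mm. Feet astride the rail reach 10 mm below the origin. Starts on the test board, origin 33 mm up.
- breaker_blue: loose white 2-pole circuit breaker with blue toggles, 240 g, 85 mm across the rail (x), 36 mm along it (y), z up. Origin: centre of the underside that rests on the rail top. Shoulders 40 mm above it; nose 45 (x) x 36 mm from 40 to 64 mm, the part to grip (across x); toggle top 75 mm. Feet astride the rail reach 10 mm below the origin. Stands 48 mm from its neighbours on the test board.
- breaker_yellow: loose white 2-pole circuit breaker with yellow toggles, 240 g, 85 mm across the rail (x), 36 mm along it (y), z up. Origin: centre of the underside that rests on the rail top. Shoulders 40 mm above it; nose 45 (x) x 36 mm from 40 to 64 mm, the part to grip (across x); toggle top 75 mm. Feet astride the rail reach 10 mm below the origin. Flared feet centre it when set straight down.
- tag_green: fixed green tag, 18 x 34 x 5 mm, on the label carrier at the box's +x side. Origin: centre of its underside, 38 mm above the table; y along the rail, x across. It marks the green breaker's place on the box's rail: breaker origin 76 mm from the tag's along its -x and 11 mm lower. Places are 54 mm apart.
- tag_red: fixed red tag, 18 x 34 x 5 mm, on the label carrier at the box's +x side. Origin: centre of its underside, 38 mm above the table; y along the rail, x across. It marks the red breaker's place on the box's rail: breaker origin 76 mm from the tag's along its -x and 11 mm lower. Places are 54 mm apart.
- tag_blue: fixed blue tag, 18 x 34 x 5 mm, on the label carrier at the box's +x side. Origin: centre of its underside, 38 mm above the table; y along the rail, x across. It marks the blue breaker's place on the box's rail: breaker origin 76 mm from the tag's along its -x and 11 mm lower. Places are 54 mm apart.
- tag_yellow: fixed yellow tag, 18 x 34 x 5 mm, on the label carrier at the box's +x side. Origin: centre of its underside, 38 mm above the table; y along the rail, x across. It marks the yellow breaker's place on the box's rail: breaker origin 76 mm from the tag's along its -x and 11 mm lower. Places are 54 mm apart.
- rcd: loose residual-current switch, white, shaped and sized like a breaker (85 x 36 mm, 74 mm tall above the rail) but with a small black toggle and a round orange button; already on the box's rail at its +y end, 54 mm from the nearest breaker place. Origin as on the breakers.
- box: fixed open grey tray, 200 (x) x 320 mm (y), walls 55 mm high, 4 mm thick. Origin: centre of its underside, on the table. A steel rail, 35 mm wide, 290 long, runs along y through the middle (x = 0), top 27 mm above the origin. White label carrier at x = +76 mm, 38 mm high; brass terminal bar at x = -75 mm, 27 mm high.
Mind the look-alikes: they are no part of the job. What is shaped like the breaker_green but purple is not meant.

How it is judged:
At the end, for the whole second after the job is handed in: Each breaker sits on the box's rail at its tag: within 10 mm of the tag's middle along the rail, 5 mm of the rail's middle line and 4 mm of seated height, tilted under 0.1 and turned under 0.2 rad; all released and at rest; the residual-current switch upright (y of breaker_green in the frame of tag_green between -0.01 and 0.01 m and x of breaker_green in the frame of box between -0.005 and 0.005 m and z of breaker_green in the frame of box between 0.023 and 0.031 m and angle between each of breaker_green, breaker_red, breaker_blue, breaker_yellow, rcd's own z axis and vertical below 0.1 rad and angle between the y axis of each of breaker_green, breaker_red, breaker_blue, breaker_yellow and the y axis of box, either way round below 0.2 rad and linear speed of each of breaker_green, breaker_red, breaker_blue, breaker_yellow below 0.02 m/s and contact force between the fingers and breaker_green below 0.1 N and y of breaker_red in the frame of tag_red between -0.01 and 0.01 m and x of breaker_red in the frame of box between -0.005 and 0.005 m and z of breaker_red in the frame of box between 0.023 and 0.031 m and contact force between the fingers and breaker_red below 0.1 N and y of breaker_blue in the frame of tag_blue between -0.01 and 0.01 m and x of breaker_blue in the frame of box between -0.005 and 0.005 m and z of breaker_blue in the frame of box between 0.023 and 0.031 m and contact force between the fingers and breaker_blue below 0.1 N and y of breaker_yellow in the frame of tag_yellow between -0.01 and 0.01 m and x of breaker_yellow in the frame of box between -0.005 and 0.005 m and z of breaker_yellow in the frame of box between 0.023 and 0.031 m and contact force between the fingers and breaker_yellow below 0.1 N); the robot touches nothing.
It fails at once if the residual-current switch is pushed more than 10 mm from its place (distance of rcd from where it was at the start of the episode above 0.01 m).
It fails at once if the green breaker is dropped or thrown (moves faster than 0.8 m/s with no finger on it) (linear speed of breaker_green above 0.8 m/s and contact force between the fingers and breaker_green below 0.05 N).
It fails at once if the red breaker is dropped or thrown (moves faster than 0.8 m/s with no finger on it) (linear speed of breaker_red above 0.8 m/s and contact force between the fingers and breaker_red below 0.05 N).
It fails at once if the blue breaker is dropped or thrown (moves faster than 0.8 m/s with no finger on it) (linear speed of breaker_blue above 0.8 m/s and contact force between the fingers and breaker_blue below 0.05 N).
It fails at once if the yellow breaker is dropped or thrown (moves faster than 0.8 m/s with no finger on it) (linear speed of breaker_yellow above 0.8 m/s and contact force between the fingers and breaker_yellow below 0.05 N).
It also fails if it takes over 102 s, if anything falls off the work surface, if the arm or the gripper's body presses on something with over 40 N, if the wrist force passes 120 N, or if a joint passes its speed limit or range.

## Robot

A 7-joint arm with a two-finger parallel gripper is mounted at the origin on the work surface. World frame = base frame: x ahead of the robot, y to its left, z up, the work surface at z = 0. Lengths are in m, angles in rad, forces in N, time in s.
With the tool pointing down it reaches from about 0.4 to 0.85 m from the base axis. Payload 4.5 kg.
Tool frame: the origin (TCP) lies at the very end of the fingers, on their centre line; the grasp point (between the pads) lies 19 mm behind it (r.grip_point_offset is the distance from the TCP to the grasp point, in m); z points along the fingers, x is the direction in which the jaws open and shut, and the axes are right-handed (so a half turn about z gives the same grasp; the last joint's range is limited). The gripper opens to 88 mm and grips with 3 to 60 N. Pads are 18 mm wide; open, the fingers measure 123 mm over their backs; the gripper's body (75 mm by 187 mm) begins 45 mm behind the grasp point.
Start: joints at [-1.197, 0.689, -0.195, 1.565, 0.157, 0.902, -0.215], TCP at [0.208, 0.589, 0.239] pointing down, gripper open.
Joint ranges: [-3.01, 3.01], [-0.46, 2.08], [-1.47, 1.51], [0.13, 2.56], [-1, 4.14], [0.04, 2.09], [-2.66, 2.66]. Speed limits (rad/s): [2.57, 2.57, 3.14, 3.14, 3.14, 3.14, 3.14].

## Interface

Orientations are given as a 3x3 rotation matrix whose columns are the frame's x, y, z axes.
In Python, from bench import r gives the robot as it stands.
- The arm moves only by the tool apply_moves, never from a script. Its argument "series" is a list that holds one entry, the list of rows, each a list of 4 numbers: the shift along the tool's x, y, z in cm, then the turn about the tool's z in degrees. A call has 1 to 10 rows; each row shifts and turns the commanded pose from where the row before left it, along the tool's axes as they then stand; what a row does not reach is not made up. A row lasts 1/8 s, in which the tool goes at most 62.5 mm and 10.7 degrees, less where a joint would pass 70% of its speed; a pose out of reach is approached as far as the arm can. A call is refused whole if a number of a shift passes 6.25 or a number of a turn 10.7, either way. A call with a gripper value outside its range is refused whole. "hand" is the closure, from -1 (fully open) to 1 (shut), set as the call begins (left out, the last holds). The fingers move at their own pace and stop on an object; the grip force is fixed at half the most. Time passes only in rows, so rows that do not move let the fingers close. It gives the time, the measured TCP pose, the force and the opening at its end, in the units of the state.
- r.state(): the state, without advancing time (a new reading comes with each control period).
- r.read_camera(name): name is "scene" or "top" or "wrist"; returns a dict with "img" (480x640x3 uint8, blue, green, red), "intrinsics" (3x3 intrinsics, pixels), "k1" (the pictures are not rectified: a ray, as slopes to the right and down, at radius r is drawn at 1 + k1 r^2 times it, then the intrinsics apply), "rvec" (rotation vector, rad) and "tvec" (3), from world to camera coordinates, as OpenCV has them; the wrist camera has in their place "mount" (4x4, takes a point from camera to tool coordinates, whose origin is the TCP and whose axes are the tool frame's). Camera axes: x right, y down, z forward; pixel columns grow to the right and rows downward; lengths in m; the calibration is good to about 2 mm. A picture is of the moment at which its call begins: read the wrist's pose just before it. There is no depth.
- r.finish_job(): hands the job in, once; it reports no verdict.
The state is a dict: "t": time; "joint_pos": joint angles; "joint_velocities": joint speeds; "joint_torque": joint torques, N m; "ee_pos": TCP position; "eef_rot": TCP orientation; "contact_force": force on the tool from outside, world axes, zero at the start; "moment": the same for the moment, N m; "width": opening from 0.0 (shut) to 1.0 (fully open).
Only numpy, scipy, OpenCV 4.12 (cv2) and the standard library are available. Lean on these libraries where they do the work, as an engineer would, in place of code of your own. Each camera call takes 0.05 s, during which the arm holds its last target.

## Working session

There is one attempt and no reset: what is moved stays moved. The work goes in short steps, Python scripts to look and compute and a tool call to move; the robot and the scene stay as the last step left them, time stands still between calls to the robot, and variables do not carry over. Pictures are saved under pics/ and viewed, and the job is handed in when it is done.

Besides the shell and the picture viewer there is one more tool, called after "Request:" by a JSON object that holds its "op" and its "data", one argument or row to a line. apply_moves: Moves the arm, as the interface text tells. Its arguments: {"type":"object","properties":{"series":{"type":"array"},"hand":{"type":"number"}},"required":["series"]}

```bash
mkdir -p pics
python3 - <<'E'
from bench import r
import cv2
s=r.state()
for k in ('t','ee_pos','eef_rot','width','contact_force'): print(k,s[k])
for n in ("scene","top"):
    c=r.read_camera(n); cv2.imwrite(f'pics/{n}0.png',c['img'])
    print(n,c['intrinsics'],c['k1'],c['rvec'],c['tvec'])
E
```

```text
t 0.0
ee_pos [0.20814978 0.58864709 0.23792343]
eef_rot [[ 3.33218959e-01  9.42849360e-01 -4.58768533e-04]
 [ 9.42847706e-01 -3.33219237e-01 -1.77285401e-03]
 [-1.82440477e-03  1.58199708e-04 -9.99998323e-01]]
width 1.0003900913369403
contact_force [ 0.31524486  0.1300508  -0.80138509]
scene [[573.88770972   0.         309.59329423]
 [  0.         573.88770972 241.46323916]
 [  0.           0.           1.        ]] -0.10073311782700378 [ 2.0453231   0.73855765 -0.36831764] [-0.40472345 -0.12296143  1.14979087]
top [[453.32645325   0.         314.22783118]
 [  0.         453.32645325 240.20739946]
 [  0.           0.           1.        ]] -0.08657772191653046 [ 2.21029810e+00 -2.14795739e+00  1.40910621e-03] [0.01399109 0.5187722  0.87125019]
```

View pics/scene0.png

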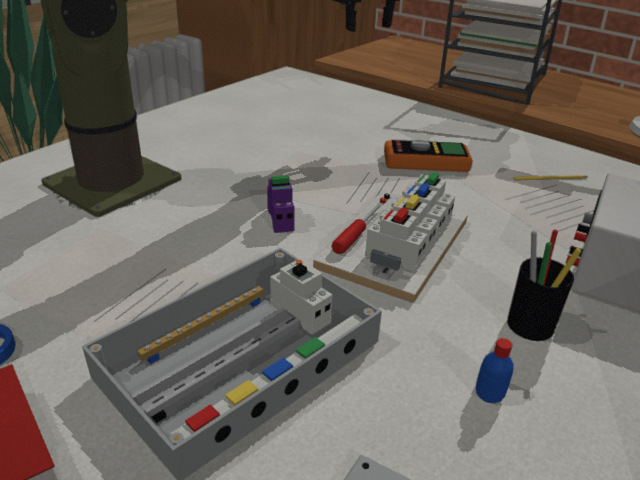

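View pics/top0.png

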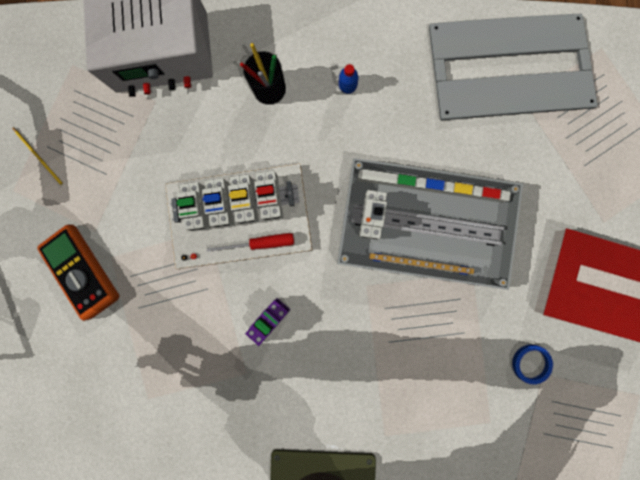

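```bash
cat > h.py <<'E'
import numpy as np, cv2
def P(c,pts):
    d=np.array([c['k1'],0,0,0,0.])
    return cv2.projectPoints(np.array(pts,float).reshape(-1,3),np.array(c['rvec'],float),np.array(c['tvec'],float),c['intrinsics'],d)[0].reshape(-1,2)
def inv(c,uv,z):
    d=np.array([c['k1'],0,0,0,0.])
    n=cv2.undistortPoints(np.array(uv,float).reshape(-1,1,2),c['intrinsics'],d).reshape(-1,2)
    R=cv2.Rodrigues(np.array(c['rvec'],float))[0];o=-R.T@np.array(c['tvec']).ravel()
    D=np.c_[n,np.ones(len(n))]@R
    z=np.broadcast_to(z,len(n))
    return o+D*((z-o[2])/D[:,2])[:,None]
def wristcal(c,s):
    M=np.array(c['mount']);R=np.array(s['eef_rot']);T=np.eye(4);T[:3,:3]=R;T[:3,3]=s['ee_pos']
    W=np.linalg.inv(T@M); c['rvec']=cv2.Rodrigues(W[:3,:3])[0].ravel();c['tvec']=W[:3,3];return c
E
python3 - <<'E'
import cv2
i=cv2.imread('pics/top0.png')
cv2.imwrite('pics/cA.png',cv2.resize(i[150:290,160:320],None,fx=5,fy=4.28*5/4.28*0.8+0,interpolation=2) if 0 else cv2.resize(i[155:275,160:320],None,fx=5,fy=5,interpolation=2))
cv2.imwrite('pics/cB.png',cv2.resize(i[145:295,330:530],None,fx=4,fy=4,interpolation=2))
E
```

```text
(no output)
```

View pics/cA.png

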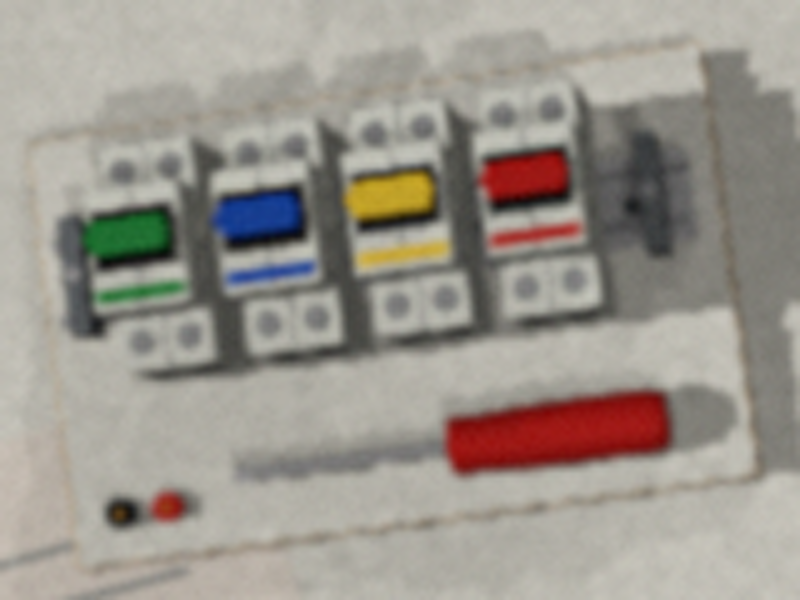

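View pics/cB.png

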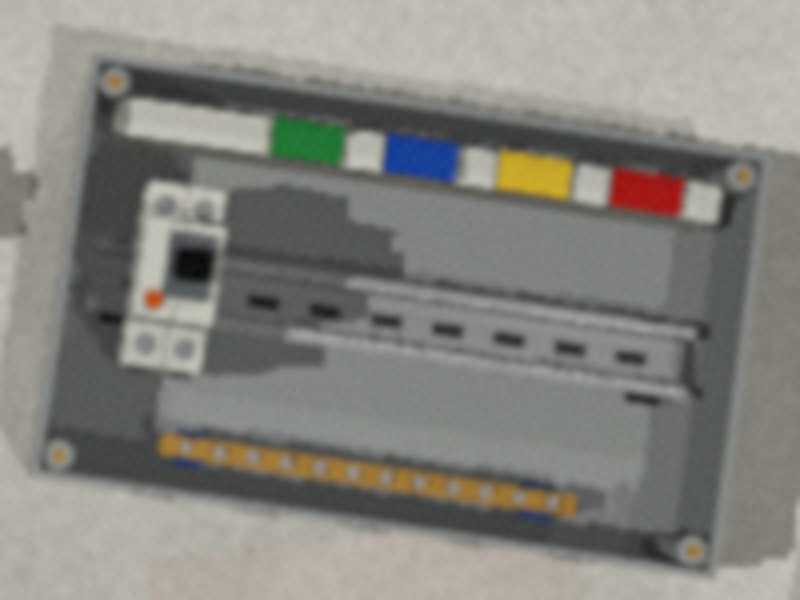

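Run:
```python
from bench import r
from h import *
c=r.read_camera('top')
B=lambda p:np.array(p,float)/4+[330,145]
A=lambda p:np.array(p,float)/5+[160,155]
bc=inv(c,B([(97,60),(765,158),(712,573),(38,472)]),.055)
print(bc.round(4), [np.linalg.norm(bc[i]-bc[i-1]).round(4) for i in range(4)])
o=bc.mean(0); ydir=(bc[0]-bc[1]+bc[3]-bc[2]); yaw=np.arctan2(-ydir[0],ydir[1]); print('box',o,'yaw',yaw)
tg=inv(c,B([(308,141),(421,157),(535,173),(647,192)]),.043)
R=np.array([[np.cos(yaw),-np.sin(yaw)],[np.sin(yaw),np.cos(yaw)]])
print('tags in box',((tg-o)[:,:2]@R).round(4))
print('rcd', ((inv(c,B([(147,182),(225,190),(197,373),(122,365)]),.067)-o)[:,:2]@R).round(4))
for n,q in dict(green=[(100,150),(190,142),(217,362),(125,375)],blue=[(218,130),(317,120),(345,345),(245,355)],yellow=[(343,112),(440,100),(470,325),(372,337)],red=[(475,92),(570,80),(602,300),(507,315)]).items():
    w=inv(c,A(q),.073); yy=(w[0]-w[1]+w[3]-w[2]); xx=w[0]+w[1]-w[2]-w[3]
    print(n,w.mean(0).round(4),np.arctan2(-yy[0],yy[1]),np.arctan2(xx[1],xx[0]),np.linalg.norm(yy)/2,np.linalg.norm(xx)/2)
```

```text
[[ 0.6681 -0.0433  0.055 ]
 [ 0.6309 -0.356   0.055 ]
 [ 0.4377 -0.3328  0.055 ]
 [ 0.4756 -0.0209  0.055 ]] [np.float64(0.1938), np.float64(0.3149), np.float64(0.1946), np.float64(0.3143)]
box [ 0.55305655 -0.18824536  0.055     ] yaw -0.11958496163454248
tags in box [[ 7.57e-02  5.38e-02]
 [ 7.60e-02  1.00e-04]
 [ 7.64e-02 -5.42e-02]
 [ 7.54e-02 -1.08e-01]]
rcd [[ 0.0415  0.1272]
 [ 0.043   0.0914]
 [-0.0417  0.0923]
 [-0.0431  0.1265]]
green [0.5719 0.2552 0.073 ] 0.13384344304376553 0.16333992119471727 0.0346799266369987 0.08364737175848841
blue [0.5802 0.2091 0.073 ] 0.12027051006464554 0.16494675173992537 0.03746297842016198 0.08430781663677044
yellow [0.5883 0.1626 0.073 ] 0.14339557883643234 0.16990245959844588 0.03644597301216941 0.08411143695364072
red [0.5973 0.114  0.073 ] 0.16306701643850494 0.17893590171050686 0.035314409969413485 0.08271070813736112
```

```bash
cat > go.py <<'E'
import sys,numpy as np
from bench import r
# usage: go.py x y z yawdeg(of tool x, world) ; prints rows to do: turns first, and total shift in tool axes after turning
a=[float(v) for v in sys.argv[1:]]
s=r.state();R=np.array(s['eef_rot']);p=np.array(s['ee_pos'])
y0=np.degrees(np.arctan2(R[1,0],R[0,0]));y1=a[3]
turn=-((y1-y0+180)%360-180)
t=np.radians(y1);
Rt=R@np.array([[np.cos(np.radians(turn)),-np.sin(np.radians(turn)),0],[np.sin(np.radians(turn)),np.cos(np.radians(turn)),0],[0,0,1]])
d=np.array(a[:3])-p
print('t',s['t'],'p',p.round(4),'yaw',y0.round(2),'q',np.round(s['joint_pos'],2),'F',np.round(s['contact_force'],1),'w',round(s['width'],3))
print('turn',turn.round(2),'shift if turned first cm',(Rt.T@d*100).round(2),'shift now cm',(R.T@d*100).round(2))
E
python3 go.py 0.56 0.18 0.22 10.2
```

```text
t 0.15 p [0.2082 0.5888 0.2381] yaw 70.54 q [-1.2   0.69 -0.19  1.57  0.16  0.9  -0.22] F [-1.  -0.5 -0.6] w 1.0
turn 60.34 shift if turned first cm [27.39 46.46  1.85] shift now cm [-26.82  46.79   1.85]
```

Request:
{"op": "apply_moves", "data": {
  "series": [
    [[0, 0, 0, 10], [0, 0, 0, 10], [0, 0, 0, 10], [0, 0, 0, 10], [0, 0, 0, 10], [0, 0, 0, 10.3], [2.8, 4.7, 0.2, 0], [2.8, 4.7, 0.2, 0], [2.8, 4.7, 0.2, 0], [2.8, 4.7, 0.2, 0]]
  ]
}}

```text
t: 1.4
ee_pos: [0.3528, 0.4228, 0.2305]
eef_rot: [[0.984, 0.178, -0.0], [0.178, -0.984, -0.0], [-0.0, 0.0, -1.0]]
contact_force: [0.5, -0.1, 0.5]
width: 1.0
```

Request:
{"op": "apply_moves", "data": {
  "series": [
    [[2.8, 4.7, 0.2, 0], [2.8, 4.7, 0.2, 0], [2.8, 4.7, 0.2, 0], [2.7, 4.7, 0.2, 0], [2.7, 4.6, 0.2, 0], [2.5, 4.2, 0.2, 0], [0, 0, 0, 0], [0, 0, 0, 0]]
  ]
}}

```text
t: 2.4
ee_pos: [0.5606, 0.1822, 0.2183]
eef_rot: [[0.984, 0.178, -0.001], [0.178, -0.984, 0.001], [-0.001, -0.001, -1.0]]
contact_force: [-0.7, 0.6, -0.4]
width: 1.001
```

```bash
python3 go.py 0.56 0.18 0.22 10.2
python3 - <<'E'
from bench import r
from h import *
s=r.state();c=wristcal(r.read_camera('wrist'),s);cv2.imwrite('pics/w1.png',c['img'])
import pickle;pickle.dump((c,s),open('w1.pkl','wb'))
print(c['mount'])
E
```

```text
t 2.4 p [0.5606 0.1822 0.2183] yaw 10.26 q [-0.41  0.66  0.03  1.7  -0.02  0.77 -0.19] F [-0.7  0.6 -0.4] w 1.001
turn 0.06 shift if turned first cm [-0.1   0.2  -0.17] shift now cm [-0.1   0.2  -0.17]
[[ 9.99999775e-01  2.38179305e-04 -6.27196558e-04 -4.49968370e-04]
 [-3.67003997e-05  9.52881178e-01  3.03343797e-01 -7.83101047e-02]
 [ 6.69894010e-04 -3.03343706e-01  9.52880972e-01 -1.46515925e-01]
 [ 0.00000000e+00  0.00000000e+00  0.00000000e+00  1.00000000e+00]]
```

View pics/w1.png

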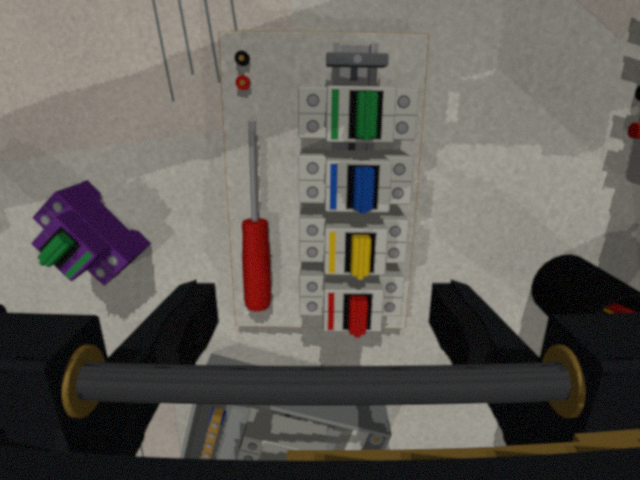

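```bash
cat > ov.py <<'E'
import pickle,sys
from h import *
def wire(c,im,o,yaw,col,S=1,off=(0,0)):
    C,s=np.cos(yaw),np.sin(yaw)
    for hx,hy,z in ((.0425,.018,.040),(.0225,.018,.064)):
        q=[(o[0]+C*x-s*y,o[1]+s*x+C*y,o[2]+z) for x,y in ((-hx,-hy),(hx,-hy),(hx,hy),(-hx,hy))]
        p=(P(c,q)-off)*S
        cv2.polylines(im,[np.round(p).astype(int)],True,col,1,cv2.LINE_AA)
E
python3 - <<'E'
from ov import *
c,s=pickle.load(open('w1.pkl','rb'))
off=(280,30);S=3
im=cv2.resize(c['img'][30:350,280:440],None,fx=S*1.0,fy=S,interpolation=2)
o0=np.array([.5843,.1852]);yaw=.178
for k,col in zip((1.5,.5,-.5,-1.5),((0,200,0),(255,0,0),(0,200,255),(0,0,255))):
    o=o0+.048*k*np.array([-np.sin(yaw),np.cos(yaw)]); print(o)
    wire(c,im,(o[0],o[1],.033),yaw,(255,0,255),S,off)
cv2.imwrite('pics/ov1.png',im[:590]);cv2.imwrite('pics/ov2.png',im[400:])
E
```

```text
[0.57155157 0.25606238]
[0.58005052 0.20882079]
[0.58854948 0.16157921]
[0.59704843 0.11433762]
```

View pics/ov1.png

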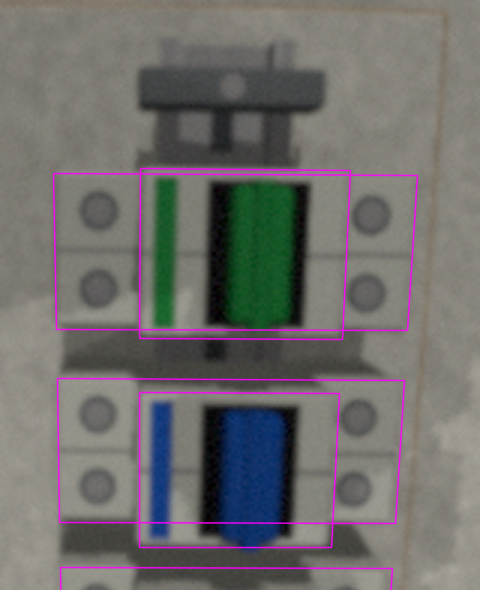

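View pics/ov2.png

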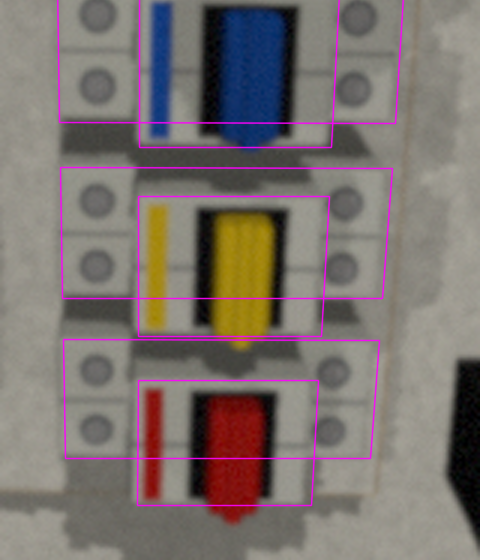

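```bash
python3 go.py 0.5716 0.2561 0.0755 10.2
```

```text
t 2.45 p [0.5603 0.183  0.2185] yaw 10.35 q [-0.41  0.66  0.03  1.7  -0.02  0.77 -0.19] F [ 0.   0.7 -0.5] w 1.002
turn 0.15 shift if turned first cm [ 2.42 -6.97 14.3 ] shift now cm [ 2.44 -6.97 14.3 ]
```

Request:
{"op": "apply_moves", "data": {
  "series": [
    [[0.8, -2.3, 2, 0], [0.8, -2.3, 2, 0], [0.8, -2.4, 2, 0], [0, 0, 2.5, 0], [0, 0, 2, 0], [0, 0, 1, 0], [0, 0, 0, 0], [0, 0, 0, 0]]
  ]
}}

```text
t: 3.45
ee_pos: [0.5729, 0.2553, 0.1046]
eef_rot: [[0.984, 0.178, 0.001], [0.178, -0.984, 0.001], [0.001, -0.001, -1.0]]
contact_force: [-0.2, 0.2, -0.6]
width: 1.002
```

```bash
python3 go.py 0.5716 0.2561 0.0755 10.2
```

```text
t 3.45 p [0.5729 0.2553 0.1046] yaw 10.26 q [-0.51  0.86  0.03  1.67 -0.04  0.61 -0.28] F [-0.2  0.2 -0.6] w 1.002
turn 0.06 shift if turned first cm [-0.12 -0.1   2.91] shift now cm [-0.12 -0.1   2.91]
```

Request:
{"op": "apply_moves", "data": {
  "series": [
    [[-0.1, -0.1, 1.5, 0], [0, 0, 1.4, 0], [0, 0, 0, 0]]
  ]
}}

```text
t: 3.82
ee_pos: [0.5705, 0.2551, 0.0731]
eef_rot: [[0.984, 0.178, -0.002], [0.178, -0.984, -0.001], [-0.002, 0.001, -1.0]]
contact_force: [0.3, -0.3, 0.3]
width: 0.997
```

Request:
{"op": "apply_moves", "data": {
  "hand": 1,
  "series": [
    [[0, 0, 0, 0], [0, 0, 0, 0], [0, 0, 0, 0], [0, 0, 0, 0], [0, 0, 0, 0], [0, 0, 0, 0]]
  ]
}}

```text
t: 4.58
ee_pos: [0.5715, 0.2555, 0.0749]
eef_rot: [[0.984, 0.178, 0.0], [0.178, -0.984, 0.0], [0.0, -0.0, -1.0]]
contact_force: [0.6, 0.5, 0.1]
width: 0.51
```

```bash
python3 go.py 0.5716 0.2561 0.0755 10.2
python3 - <<'E'
from bench import r
from h import *
cv2.imwrite('pics/s2.png',cv2.resize(r.read_camera('scene')['img'][120:320,230:500],None,fx=2.9,fy=2.9))
E
```

```text
t 4.575 p [0.5715 0.2555 0.0749] yaw 10.23 q [-0.51  0.91  0.02  1.68 -0.04  0.55 -0.28] F [0.6 0.5 0.1] w 0.51
turn 0.03 shift if turned first cm [ 0.02 -0.05 -0.06] shift now cm [ 0.02 -0.05 -0.06]
```

View pics/s2.png

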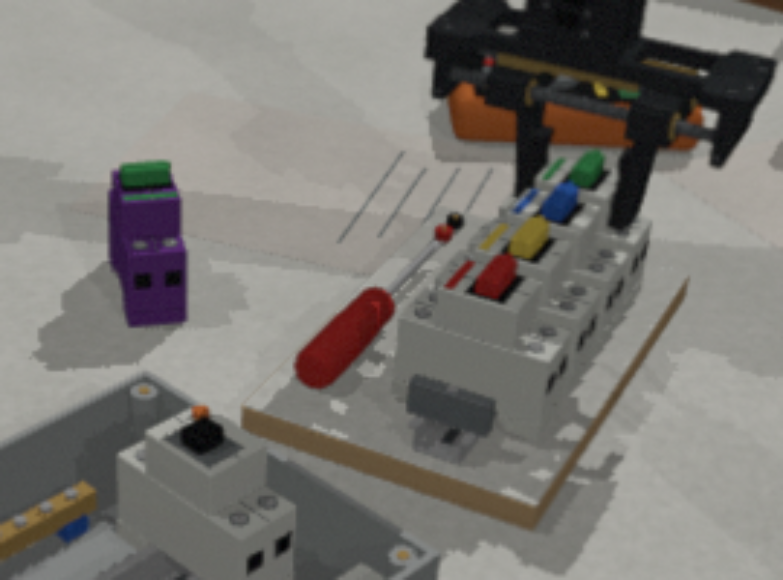

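Request:
{"op": "apply_moves", "data": {
  "series": [
    [[0, 0, -0.5, 0], [0, 0, -1.5, 0], [0, 0, -3, 0], [0, 0, -3, 0], [0, 0, -3, 0], [0, 0, -1.5, 0], [0, 0, 0, 0]]
  ]
}}

```text
t: 5.5
ee_pos: [0.5718, 0.2557, 0.2008]
eef_rot: [[0.984, 0.178, 0.002], [0.178, -0.984, 0.001], [0.002, -0.001, -1.0]]
contact_force: [-1.0, -0.4, -2.5]
width: 0.51
```

```bash
python3 go.py 0.5595 -0.1346 0.2 -6.85
```

```text
t 5.5 p [0.5718 0.2557 0.2008] yaw 10.23 q [-0.52  0.73  0.04  1.61 -0.04  0.8  -0.28] F [-1.  -0.4 -2.5] w 0.51
turn 17.08 shift if turned first cm [ 3.43 38.9   0.04] shift now cm [-8.15 38.19  0.04]
```

Turn first, then travel.

Request:
{"op": "apply_moves", "data": {
  "series": [
    [[0, 0, 0, 6], [0, 0, 0, 6], [0, 0, 0, 5.1], [0.3, 2.5, 0, 0], [0.3, 4, 0, 0], [0.4, 4, 0, 0], [0.4, 4, 0, 0], [0.4, 4, 0, 0], [0.4, 4, 0, 0], [0.4, 4, 0, 0]]
  ]
}}

```text
t: 6.75
ee_pos: [0.5644, -0.012, 0.1983]
eef_rot: [[0.993, -0.119, -0.003], [-0.119, -0.993, -0.0], [-0.003, 0.0, -1.0]]
contact_force: [1.1, -0.1, -2.2]
width: 0.51
```

Request:
{"op": "apply_moves", "data": {
  "series": [
    [[0.4, 4, 0, 0], [0.3, 4, 0, 0], [0.1, 2.9, 0, 0], [0, 1.5, 0, 0], [0, 0, 0, 0], [0, 0, 0, 0]]
  ]
}}

```text
t: 7.5
ee_pos: [0.5588, -0.1327, 0.1993]
eef_rot: [[0.993, -0.117, -0.0], [-0.117, -0.993, 0.002], [-0.001, -0.002, -1.0]]
contact_force: [-0.3, 0.4, -2.4]
width: 0.506
```

```bash
python3 go.py 0.5595 -0.1346 0.12 -6.85
python3 - <<'E'
from bench import r
from h import *
s=r.state();c=wristcal(r.read_camera('wrist'),s);cv2.imwrite('pics/w2.png',c['img'])
import pickle;pickle.dump((c,s),open('w2.pkl','wb'))
E
```

```text
t 7.5 p [ 0.5588 -0.1327  0.1993] yaw -6.73 q [ 0.13  0.67  0.05  1.77 -0.05  0.7   0.08] F [-0.3  0.4 -2.4] w 0.506
turn 0.12 shift if turned first cm [0.1  0.2  7.93] shift now cm [0.1  0.2  7.93]
```

View pics/w2.png

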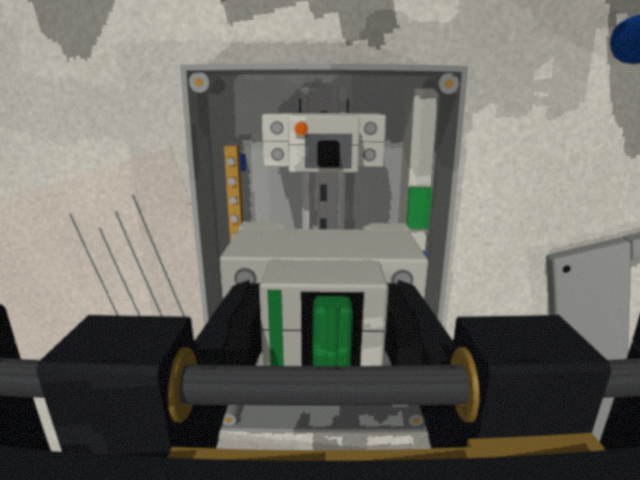

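```bash
cat > bx.py <<'E'
from ov import *
O=np.array([.55306,-.18825]);YAW=-.1196
def b2w(p):
    C,s=np.cos(YAW),np.sin(YAW);return [(O[0]+C*x-s*y,O[1]+s*x+C*y,z) for x,y,z in p]
def boxwire(c,im,S,off):
    def L(q,cl=True): cv2.polylines(im,[np.round((P(c,b2w(q))-off)*S).astype(int)],cl,(255,0,255),1,cv2.LINE_AA)
    L([(-.1,-.16,.055),(.1,-.16,.055),(.1,.16,.055),(-.1,.16,.055)])
    for y in (.054,0,-.054,-.108): L([(.067,y-.017,.043),(.085,y-.017,.043),(.085,y+.017,.043),(.067,y+.017,.043)])
    L([(-.0175,-.145,.027),(.0175,-.145,.027),(.0175,.145,.027),(-.0175,.145,.027)])
    o=b2w([(0,.108,.027)])[0]; wire(c,im,o,YAW,(0,255,255),S,off)
E
python3 - <<'E'
from bx import *
c,s=pickle.load(open('w2.pkl','rb'))
S=2.2;off=(160,50)
im=cv2.resize(c['img'][50:310,160:480],None,fx=S,fy=S,interpolation=2)
boxwire(c,im,S,off)
R=s['eef_rot']
yaw=np.arctan2(R[1,0],R[0,0]);wire(c,im,np.array(s['ee_pos'])-[0,0,.0419],yaw,(0,255,0),S,off)
cv2.imwrite('pics/ov3.png',im)
E
```

```text
(no output)
```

View pics/ov3.png

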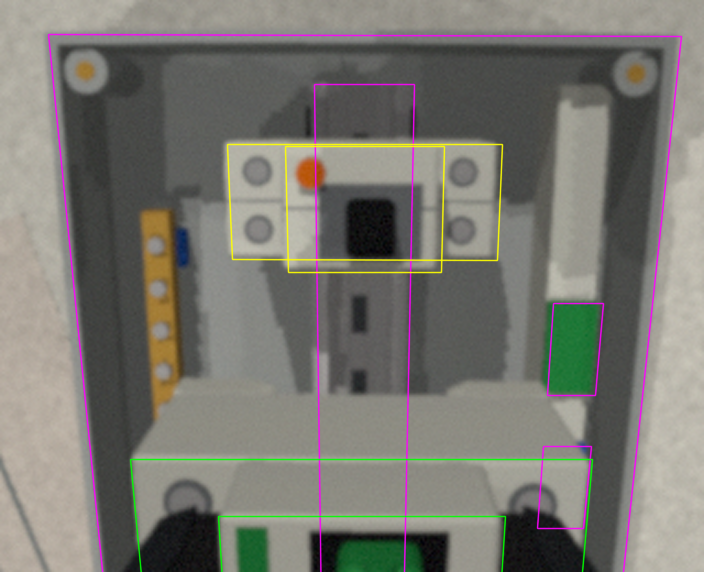

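Request:
{"op": "apply_moves", "data": {
  "series": [
    [[0.05, 0.1, 2, 0.1], [0, 0.1, 3, 0], [0, 0, 3, 0], [0, 0, 2.5, 0], [0, 0, 1, 0], [0, 0, 0, 0], [0, 0, 0, 0]]
  ]
}}

```text
t: 8.43
ee_pos: [0.5597, -0.1367, 0.0857]
eef_rot: [[0.993, -0.121, 0.002], [-0.121, -0.993, -0.0], [0.002, -0.0, -1.0]]
contact_force: [-0.5, 0.5, -2.2]
width: 0.507
```

```bash
python3 go.py 0.5595 -0.1346 0.0689 -6.85
```

```text
t 8.425 p [ 0.5597 -0.1367  0.0857] yaw -6.95 q [ 0.14  0.85  0.03  1.84 -0.05  0.45  0.09] F [-0.5  0.5 -2.2] w 0.507
turn -0.1 shift if turned first cm [-0.05 -0.21  1.68] shift now cm [-0.05 -0.21  1.68]
```

Request:
{"op": "apply_moves", "data": {
  "series": [
    [[0, -0.1, 0.5, 0], [0, 0, 0.5, 0], [0, 0, 0.3, 0], [0, 0, 0.2, 0], [0, 0, 0.1, 0], [0, 0, 0, 0], [0, 0, 0, 0]]
  ]
}}

```text
t: 9.3
ee_pos: [0.5589, -0.1359, 0.0689]
eef_rot: [[0.993, -0.121, -0.0], [-0.121, -0.993, 0.0], [-0.0, -0.0, -1.0]]
contact_force: [-0.2, 1.0, 0.3]
width: 0.503
```

```bash
for i in 1 2 3; do python3 go.py 0.5595 -0.1346 0.0689 -6.85; done
```

```text
t 9.3 p [ 0.5589 -0.1359  0.0689] yaw -6.97 q [ 0.14  0.87  0.03  1.85 -0.05  0.42  0.09] F [-0.2  1.   0.3] w 0.503
turn -0.12 shift if turned first cm [ 0.05 -0.13 -0.  ] shift now cm [ 0.05 -0.13 -0.  ]
t 9.3 p [ 0.5589 -0.1359  0.0689] yaw -6.97 q [ 0.14  0.87  0.03  1.85 -0.05  0.42  0.09] F [-0.2  1.   0.3] w 0.503
turn -0.12 shift if turned first cm [ 0.05 -0.13 -0.  ] shift now cm [ 0.05 -0.13 -0.  ]
t 9.3 p [ 0.5589 -0.1359  0.0689] yaw -6.97 q [ 0.14  0.87  0.03  1.85 -0.05  0.42  0.09] F [-0.2  1.   0.3] w 0.503
turn -0.12 shift if turned first cm [ 0.05 -0.13 -0.  ] shift now cm [ 0.05 -0.13 -0.  ]
```

Request:
{"op": "apply_moves", "data": {
  "hand": -1,
  "series": [
    [[0, 0, 0, 0], [0, 0, 0, 0], [0, 0, 0, 0], [0, 0, 0, 0], [0, 0, -1, 0], [0, 0, -3, 0], [0, 0, -4, 0], [0, 0, -4, 0], [0, 0, -2, 0], [0, 0, 0, 0]]
  ]
}}

```text
t: 10.55
ee_pos: [0.56, -0.1361, 0.2107]
eef_rot: [[0.993, -0.121, 0.004], [-0.121, -0.993, -0.001], [0.004, 0.0, -1.0]]
contact_force: [1.0, 0.6, -0.4]
width: 1.0
```

```bash
python3 go.py 0.5801 0.2088 0.2 10.2
python3 - <<'E'
from bx import *
from bench import r
s=r.state();c=wristcal(r.read_camera('wrist'),s)
S=1.6;im=cv2.resize(c['img'][0:370,130:],None,fx=S,fy=S)[:,:800]
off=(130,0)
boxwire(c,im,S,off); wire(c,im,b2w([(0,.054,.027)])[0],YAW,(0,255,0),S,off)
cv2.imwrite('pics/ov4.png',im)
E
```

```text
t 10.55 p [ 0.56   -0.1361  0.2107] yaw -6.97 q [ 0.13  0.66  0.05  1.76 -0.05  0.72  0.08] F [ 1.   0.6 -0.4] w 1.0
turn -17.17 shift if turned first cm [  8.08 -33.59   1.06] shift now cm [ -2.2  -34.48   1.06]
```

View pics/ov4.png

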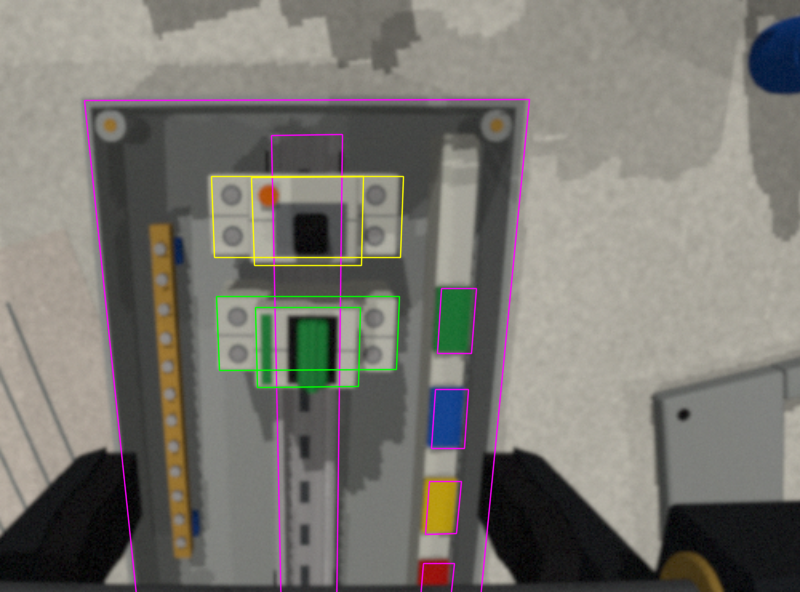

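Request:
{"op": "apply_moves", "data": {
  "series": [
    [[0, 0, 0, -8.5], [0, 0, 0, -8.6], [0.7, -2.6, 0, 0], [1, -4, 0, 0], [1, -4.2, 0, 0], [1, -4.2, 0, 0], [1, -4.2, 0, 0], [1, -4.2, 0, 0], [1, -4.2, 0, 0], [0.8, -3, 0, 0]]
  ]
}}

```text
t: 11.85
ee_pos: [0.5777, 0.181, 0.2071]
eef_rot: [[0.984, 0.178, -0.003], [0.178, -0.984, 0.0], [-0.003, -0.001, -1.0]]
contact_force: [0.6, 0.2, -0.8]
width: 1.005
```

Request:
{"op": "apply_moves", "data": {
  "series": [
    [[0.5, -2, 0, 0], [0.1, -1, 2, 0], [0, 0, 4, 0], [0, 0, 2.5, 0], [0, 0, 1, 0], [0, 0, 0, 0], [0, 0, 0, 0]]
  ]
}}

```text
t: 12.72
ee_pos: [0.5804, 0.2092, 0.1147]
eef_rot: [[0.984, 0.176, 0.002], [0.176, -0.984, 0.001], [0.002, -0.0, -1.0]]
contact_force: [0.3, -0.3, -0.5]
width: 1.0
```

```bash
python3 go.py 0.5801 0.2088 0.0755 10.2
```

```text
t 12.725 p [0.5804 0.2092 0.1147] yaw 10.11 q [-0.43  0.84  0.02  1.7  -0.02  0.6  -0.23] F [ 0.3 -0.3 -0.5] w 1.0
turn -0.09 shift if turned first cm [-0.05  0.03  3.92] shift now cm [-0.04  0.03  3.92]
```

Request:
{"op": "apply_moves", "data": {
  "series": [
    [[0, 0, 1.9, 0], [0, 0, 1.4, 0], [0, 0, 0.5, 0], [0, 0, 0, 0], [0, 0, 0, 0]]
  ]
}}

```text
t: 13.35
ee_pos: [0.5799, 0.2092, 0.076]
eef_rot: [[0.984, 0.176, 0.001], [0.176, -0.984, 0.0], [0.001, -0.0, -1.0]]
contact_force: [-0.4, -0.3, -0.2]
width: 1.002
```

```bash
python3 go.py 0.5801 0.2088 0.0752 10.2
```

```text
t 13.35 p [0.5799 0.2092 0.076 ] yaw 10.13 q [-0.43  0.9   0.01  1.71 -0.02  0.53 -0.23] F [-0.4 -0.3 -0.2] w 1.002
turn -0.07 shift if turned first cm [0.01 0.05 0.08] shift now cm [0.01 0.05 0.08]
```

Request:
{"op": "apply_moves", "data": {
  "hand": 1,
  "series": [
    [[0, 0, 0, 0], [0, 0, 0, 0], [0, 0, 0, 0], [0, 0, 0, 0], [0, 0, 0, 0], [0, 0, 0, 0]]
  ]
}}

```text
t: 14.1
ee_pos: [0.5797, 0.2092, 0.0758]
eef_rot: [[0.984, 0.176, 0.0], [0.176, -0.984, 0.0], [0.0, -0.0, -1.0]]
contact_force: [-0.1, 0.5, -0.3]
width: 0.508
```

```bash
python3 go.py 0.5801 0.2088 0.0752 10.2
```

```text
t 14.1 p [0.5797 0.2092 0.0758] yaw 10.14 q [-0.43  0.9   0.01  1.71 -0.02  0.53 -0.23] F [-0.1  0.5 -0.3] w 0.508
turn -0.06 shift if turned first cm [0.03 0.05 0.06] shift now cm [0.03 0.05 0.06]
```

Request:
{"op": "apply_moves", "data": {
  "series": [
    [[0, 0, -0.5, 0], [0, 0, -1.5, 0], [0, 0, -3, 0], [0, 0, -3, 0], [0, 0, -3, 0], [0, 0, -1.5, 0], [0, 0, 0, 8.5], [0, 0, 0, 8.5], [0, 0, 0, 0]]
  ]
}}

```text
t: 15.22
ee_pos: [0.5791, 0.2091, 0.2006]
eef_rot: [[0.993, -0.118, -0.001], [-0.118, -0.993, -0.001], [-0.001, 0.001, -1.0]]
contact_force: [-0.2, 0.3, -1.9]
width: 0.51
```

```bash
python3 go.py 0.5531 -0.1882 0.2 -6.85
```

```text
t 15.225 p [0.5791 0.2091 0.2006] yaw -6.77 q [-0.48  0.72  0.11  1.64 -0.1   0.78 -0.45] F [-0.2  0.3 -1.9] w 0.51
turn 0.08 shift if turned first cm [ 2.15 39.76  0.08] shift now cm [ 2.1  39.76  0.08]
```

Request:
{"op": "apply_moves", "data": {
  "series": [
    [[0.1, 2.5, 0, 0.1], [0.2, 4, 0, 0], [0.2, 4.2, 0, 0], [0.2, 4.2, 0, 0], [0.2, 4.2, 0, 0], [0.2, 4.2, 0, 0], [0.2, 4.2, 0, 0], [0.2, 4.2, 0, 0], [0.2, 4, 0, 0], [0.2, 2.5, 0, 0]]
  ]
}}

```text
t: 16.48
ee_pos: [0.5513, -0.1752, 0.2006]
eef_rot: [[0.993, -0.121, -0.001], [-0.121, -0.993, -0.001], [-0.001, 0.001, -1.0]]
contact_force: [0.0, 0.6, -3.0]
width: 0.506
```

Request:
{"op": "apply_moves", "data": {
  "series": [
    [[0.2, 1.5, 0, 0], [0, 0, 2, 0], [0, 0, 3, 0], [0, 0, 3, 0], [0, 0, 2.5, 0], [0, 0, 1, 0], [0, 0, 0, 0], [0, 0, 0, 0]]
  ]
}}

```text
t: 17.48
ee_pos: [0.5532, -0.1875, 0.0866]
eef_rot: [[0.993, -0.121, 0.002], [-0.121, -0.993, -0.0], [0.002, 0.0, -1.0]]
contact_force: [0.3, -1.0, -3.1]
width: 0.506
```

```bash
python3 go.py 0.5531 -0.1882 0.0698 -6.85
```

```text
t 17.475 p [ 0.5532 -0.1875  0.0866] yaw -6.94 q [ 0.24  0.85  0.02  1.81 -0.03  0.47  0.16] F [ 0.3 -1.  -3.1] w 0.506
turn -0.09 shift if turned first cm [-0.    0.07  1.68] shift now cm [-0.    0.07  1.68]
```

Request:
{"op": "apply_moves", "data": {
  "series": [
    [[0, 0, 0.5, 0], [0, 0, 0.5, 0], [0, 0, 0.4, 0], [0, 0, 0.2, 0], [0, 0, 0.1, 0], [0, 0, 0, 0], [0, 0, 0, 0]]
  ]
}}

```text
t: 18.35
ee_pos: [0.5521, -0.1874, 0.0697]
eef_rot: [[0.993, -0.121, -0.0], [-0.121, -0.993, 0.0], [-0.0, -0.0, -1.0]]
contact_force: [-2.3, 0.6, 7.7]
width: 0.509
```

```bash
python3 go.py 0.5531 -0.1882 0.0698 -6.85
```

```text
t 18.35 p [ 0.5521 -0.1874  0.0697] yaw -6.97 q [ 0.24  0.88  0.02  1.82 -0.03  0.44  0.16] F [-2.3  0.6  7.7] w 0.509
turn -0.12 shift if turned first cm [ 0.11  0.07 -0.01] shift now cm [ 0.11  0.06 -0.01]
```

Request:
{"op": "apply_moves", "data": {
  "hand": -1,
  "series": [
    [[0, 0, 0, 0], [0, 0, 0, 0], [0, 0, 0, 0], [0, 0, 0, 0], [0, 0, -1, 0], [0, 0, -3, 0], [0, 0, -4, 0], [0, 0, -3.5, 0], [0, 0, -1.5, 0], [0, 0, 0, 0]]
  ]
}}

```text
t: 19.6
ee_pos: [0.5528, -0.1876, 0.1994]
eef_rot: [[0.993, -0.121, 0.002], [-0.121, -0.993, -0.0], [0.002, 0.0, -1.0]]
contact_force: [-0.4, 0.1, -0.3]
width: 1.002
```

```bash
python3 go.py 0.5885 0.1616 0.2 10.2
python3 - <<'E'
from bx import *
from bench import r
s=r.state();c=wristcal(r.read_camera('wrist'),s)
S=1.6;im=cv2.resize(c['img'][0:370,130:],None,fx=S,fy=S)[:,:800]
off=(130,0)
boxwire(c,im,S,off); wire(c,im,b2w([(0,.054,.027)])[0],YAW,(0,255,0),S,off); wire(c,im,b2w([(0,.0,.027)])[0],YAW,(0,255,0),S,off)
cv2.imwrite('pics/ov5.png',im)
E
```

```text
t 19.6 p [ 0.5528 -0.1876  0.1994] yaw -6.97 q [ 0.23  0.68  0.03  1.74 -0.03  0.72  0.16] F [-0.4  0.1 -0.3] w 1.002
turn -17.17 shift if turned first cm [  9.7  -33.73  -0.06] shift now cm [ -0.69 -35.09  -0.06]
```

View pics/ov5.png

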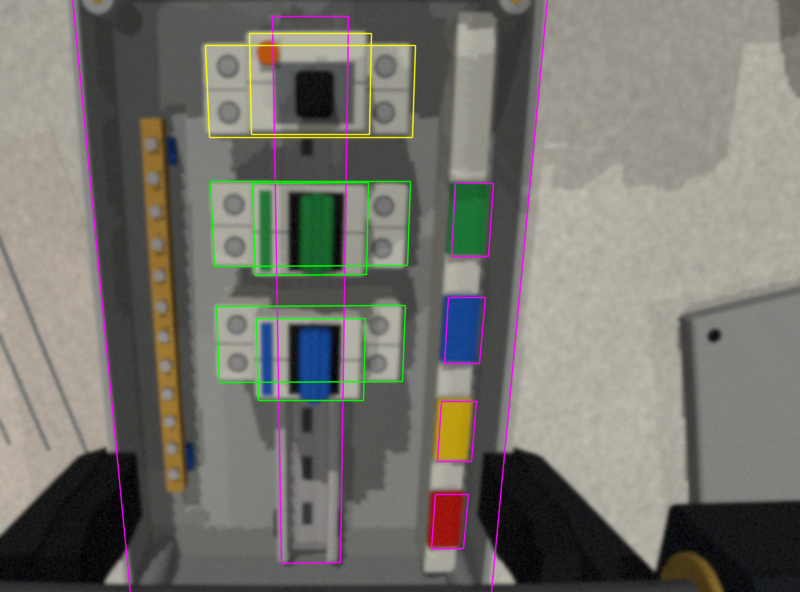

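Green and blue sit at their tags to about 1 mm; the RCD is untouched. Next, yellow.

Request:
{"op": "apply_moves", "data": {
  "series": [
    [[0, 0, 0, -8.5], [0, 0, 0, -8.6], [0.8, -2.6, 0, 0], [1.2, -4, 0, 0], [1.2, -4.2, 0, 0], [1.2, -4.2, 0, 0], [1.2, -4.2, 0, 0], [1.2, -4.2, 0, 0], [1.2, -4.2, 0, 0], [0.9, -3.1, 0, 0]]
  ]
}}

```text
t: 20.9
ee_pos: [0.5847, 0.1328, 0.1967]
eef_rot: [[0.984, 0.178, -0.004], [0.178, -0.984, 0.0], [-0.003, -0.001, -1.0]]
contact_force: [-0.2, -1.3, -0.3]
width: 1.001
```

Request:
{"op": "apply_moves", "data": {
  "series": [
    [[0.5, -2, 0, 0], [0.3, -1, 1, 0], [0, 0, 3.5, 0], [0, 0, 3, 0], [0, 0, 1, 0], [0, 0, 0, 0], [0, 0, 0, 0]]
  ]
}}

```text
t: 21.78
ee_pos: [0.5894, 0.1612, 0.1147]
eef_rot: [[0.985, 0.175, 0.002], [0.175, -0.985, 0.0], [0.002, -0.0, -1.0]]
contact_force: [-0.0, 0.6, -0.1]
width: 1.002
```

```bash
python3 go.py 0.5885 0.1616 0.0755 10.2
```

```text
t 21.775 p [0.5894 0.1612 0.1147] yaw 10.1 q [-0.35  0.83  0.01  1.72 -0.01  0.59 -0.16] F [-0.   0.6 -0.1] w 1.002
turn -0.1 shift if turned first cm [-0.09 -0.06  3.92] shift now cm [-0.09 -0.06  3.92]
```

Request:
{"op": "apply_moves", "data": {
  "series": [
    [[0, 0, 1.9, -0.1], [0, -0.1, 1.4, 0], [0, 0, 0.5, 0], [0, 0, 0, 0], [0, 0, 0, 0]]
  ]
}}

```text
t: 22.4
ee_pos: [0.5886, 0.1624, 0.076]
eef_rot: [[0.984, 0.178, 0.001], [0.178, -0.984, 0.0], [0.001, -0.0, -1.0]]
contact_force: [-0.4, 0.5, 0.7]
width: 1.0
```

```bash
python3 go.py 0.5885 0.1616 0.0755 10.2
```

```text
t 22.4 p [0.5886 0.1624 0.076 ] yaw 10.23 q [-0.35  0.89  0.    1.73 -0.01  0.52 -0.16] F [-0.4  0.5  0.7] w 1.0
turn 0.03 shift if turned first cm [-0.03  0.08  0.05] shift now cm [-0.03  0.08  0.05]
```

Request:
{"op": "apply_moves", "data": {
  "hand": 1,
  "series": [
    [[0, 0, 0, 0], [0, 0, 0, 0], [0, 0, 0, 0], [0, 0, 0, 0], [0, 0, 0, 0], [0, 0, 0, 0]]
  ]
}}

```text
t: 23.15
ee_pos: [0.5882, 0.1623, 0.0758]
eef_rot: [[0.984, 0.178, -0.0], [0.178, -0.984, -0.0], [-0.0, -0.0, -1.0]]
contact_force: [0.1, 0.2, 0.7]
width: 0.507
```

Request:
{"op": "apply_moves", "data": {
  "series": [
    [[0, 0, -0.5, 0], [0, 0, -1.5, 0], [0, 0, -3, 0], [0, 0, -3, 0], [0, 0, -3, 0], [0, 0, -1.5, 0], [0, 0, 0, 8.5], [0, 0, 0, 8.6], [0, 0, 0, 0]]
  ]
}}

```text
t: 24.28
ee_pos: [0.588, 0.1624, 0.2006]
eef_rot: [[0.993, -0.118, -0.001], [-0.118, -0.993, -0.001], [-0.001, 0.001, -1.0]]
contact_force: [-0.2, -0.5, -2.7]
width: 0.505
```

```bash
python3 go.py 0.5466 -0.2419 0.2 -6.85
```

```text
t 24.275 p [0.588  0.1624 0.2006] yaw -6.76 q [-0.4   0.71  0.1   1.66 -0.09  0.77 -0.38] F [-0.2 -0.5 -2.7] w 0.505
turn 0.09 shift if turned first cm [ 0.72 40.64  0.08] shift now cm [ 0.66 40.64  0.08]
```

Request:
{"op": "apply_moves", "data": {
  "series": [
    [[0, 2.5, 0, 0.1], [0, 4, 0, 0], [0.1, 4.2, 0, 0], [0.1, 4.2, 0, 0], [0.1, 4.3, 0, 0], [0.1, 4.3, 0, 0], [0.1, 4.3, 0, 0], [0.1, 4.3, 0, 0], [0.1, 4, 0, 0], [0, 3, 0, 0]]
  ]
}}

```text
t: 25.52
ee_pos: [0.5471, -0.229, 0.2006]
eef_rot: [[0.993, -0.12, -0.001], [-0.12, -0.993, -0.001], [-0.0, 0.001, -1.0]]
contact_force: [-0.5, -0.1, -3.8]
width: 0.511
```

Request:
{"op": "apply_moves", "data": {
  "series": [
    [[0, 1.5, 0, 0], [0, 0, 2, 0], [0, 0, 3, 0], [0, 0, 3, 0], [0, 0, 2.5, 0], [0, 0, 1, 0], [0, 0, 0, 0], [0, 0, 0, 0]]
  ]
}}

```text
t: 26.52
ee_pos: [0.547, -0.2416, 0.0867]
eef_rot: [[0.993, -0.121, 0.002], [-0.121, -0.993, -0.0], [0.002, 0.0, -1.0]]
contact_force: [-0.1, -0.3, -3.5]
width: 0.51
```

```bash
python3 go.py 0.5466 -0.2419 0.0698 -6.85
```

```text
t 26.525 p [ 0.547  -0.2416  0.0867] yaw -6.93 q [ 0.33  0.86  0.01  1.77 -0.02  0.51  0.24] F [-0.1 -0.3 -3.5] w 0.51
turn -0.08 shift if turned first cm [-0.04  0.03  1.69] shift now cm [-0.04  0.03  1.69]
```

Request:
{"op": "apply_moves", "data": {
  "series": [
    [[0, 0, 0.5, 0], [0, 0, 0.5, 0], [0, 0, 0.4, 0], [0, 0, 0.2, 0], [0, 0, 0.1, 0], [0, 0, 0, 0], [0, 0, 0, 0]]
  ]
}}

```text
t: 27.4
ee_pos: [0.5458, -0.2415, 0.0697]
eef_rot: [[0.993, -0.121, -0.0], [-0.121, -0.993, 0.0], [-0.0, -0.0, -1.0]]
contact_force: [-3.1, 1.2, 6.8]
width: 0.507
```

```bash
python3 go.py 0.5466 -0.2419 0.0698 -6.85
```

```text
t 27.4 p [ 0.5458 -0.2415  0.0697] yaw -6.97 q [ 0.33  0.89  0.01  1.78 -0.02  0.48  0.24] F [-3.1  1.2  6.8] w 0.507
turn -0.12 shift if turned first cm [ 0.08  0.04 -0.01] shift now cm [ 0.08  0.03 -0.01]
```

Request:
{"op": "apply_moves", "data": {
  "hand": -1,
  "series": [
    [[0, 0, 0, 0], [0, 0, 0, 0], [0, 0, 0, 0], [0, 0, 0, 0], [0, 0, -1, 0], [0, 0, -3, 0], [0, 0, -4, 0], [0, 0, -3.5, 0], [0, 0, -1.5, 0], [0, 0, 0, -8.6]]
  ]
}}

```text
t: 28.65
ee_pos: [0.5466, -0.2417, 0.1999]
eef_rot: [[0.999, 0.032, 0.002], [0.032, -0.999, -0.001], [0.002, 0.001, -1.0]]
contact_force: [-0.6, -0.3, -0.4]
width: 0.998
```

Request:
{"op": "apply_moves", "data": {
  "series": [
    [[0, 0, 0, -8.6], [0, 0, 0, 0]]
  ]
}}

```text
t: 28.9
ee_pos: [0.5456, -0.2414, 0.1982]
eef_rot: [[0.984, 0.176, -0.001], [0.176, -0.984, 0.001], [-0.001, -0.001, -1.0]]
contact_force: [0.2, 0.2, 0.4]
width: 0.995
```

```bash
python3 go.py 0.597 0.1143 0.2 10.2
```

```text
t 28.9 p [ 0.5456 -0.2414  0.1982] yaw 10.14 q [ 0.38  0.7  -0.07  1.7   0.06  0.75  0.46] F [0.2 0.2 0.4] w 0.995
turn -0.06 shift if turned first cm [ 11.36 -34.1   -0.15] shift now cm [ 11.32 -34.11  -0.15]
```

Request:
{"op": "apply_moves", "data": {
  "series": [
    [[1, -2.6, 0, 0], [1.3, -4, 0, 0], [1.4, -4.2, 0, 0], [1.4, -4.2, 0, 0], [1.4, -4.2, 0, 0], [1.4, -4.2, 0, 0], [1.4, -4.2, 0, 0], [1, -3.1, 0, 0], [0.6, -2.2, 0, 0], [0.4, -1.2, 1, 0]]
  ]
}}

```text
t: 30.15
ee_pos: [0.597, 0.1159, 0.1885]
eef_rot: [[0.984, 0.177, 0.001], [0.177, -0.984, 0.001], [0.001, -0.001, -1.0]]
contact_force: [-0.1, -1.1, 0.1]
width: 1.0
```

Request:
{"op": "apply_moves", "data": {
  "series": [
    [[0, 0, 3.5, 0], [0, 0, 3, 0], [0, 0, 1, 0], [0, 0, 0, 0], [0, 0, 0, 0]]
  ]
}}

```text
t: 30.78
ee_pos: [0.5976, 0.114, 0.1147]
eef_rot: [[0.984, 0.177, 0.002], [0.177, -0.984, 0.0], [0.002, -0.0, -1.0]]
contact_force: [-0.3, -0.8, 0.1]
width: 0.995
```

```bash
python3 go.py 0.597 0.1143 0.0755 10.2
```

```text
t 30.775 p [0.5976 0.114  0.1147] yaw 10.19 q [-0.26  0.83 -0.    1.73  0.01  0.59 -0.09] F [-0.3 -0.8  0.1] w 0.995
turn -0.01 shift if turned first cm [-0.06 -0.04  3.92] shift now cm [-0.06 -0.04  3.92]
```

Request:
{"op": "apply_moves", "data": {
  "series": [
    [[0, 0, 1.9, 0], [0, 0, 1.4, 0], [0, 0, 0.5, 0], [0, 0, 0, 0], [0, 0, 0, 0]]
  ]
}}

```text
t: 31.4
ee_pos: [0.597, 0.1142, 0.076]
eef_rot: [[0.984, 0.178, 0.001], [0.178, -0.984, 0.0], [0.001, -0.0, -1.0]]
contact_force: [-0.2, 0.5, -0.2]
width: 0.999
```

Request:
{"op": "apply_moves", "data": {
  "hand": 1,
  "series": [
    [[0, 0, 0, 0], [0, 0, 0, 0], [0, 0, 0, 0], [0, 0, 0, 0], [0, 0, 0, 0], [0, 0, 0, 0]]
  ]
}}

```text
t: 32.15
ee_pos: [0.5966, 0.1141, 0.0757]
eef_rot: [[0.984, 0.178, -0.0], [0.178, -0.984, -0.0], [-0.0, -0.0, -1.0]]
contact_force: [-0.3, -0.3, 0.2]
width: 0.513
```

Request:
{"op": "apply_moves", "data": {
  "series": [
    [[0, 0, -0.5, 0], [0, 0, -1.5, 0], [0, 0, -3, 0], [0, 0, -3, 0], [0, 0, -3, 0], [0, 0, -1.5, 0], [0, 0, 0, 8.5], [0, 0, 0, 8.6], [0, 0, 0, 0]]
  ]
}}

```text
t: 33.28
ee_pos: [0.5963, 0.1142, 0.2006]
eef_rot: [[0.993, -0.118, -0.001], [-0.118, -0.993, -0.0], [-0.001, 0.001, -1.0]]
contact_force: [-0.9, -0.5, -1.8]
width: 0.507
```

```bash
python3 go.py 0.5402 -0.2955 0.2 -6.85
```

```text
t 33.275 p [0.5963 0.1142 0.2006] yaw -6.77 q [-0.31  0.71  0.09  1.67 -0.08  0.77 -0.31] F [-0.9 -0.5 -1.8] w 0.507
turn 0.08 shift if turned first cm [-0.69 41.35  0.08] shift now cm [-0.75 41.35  0.08]
```

Request:
{"op": "apply_moves", "data": {
  "series": [
    [[0, 2.5, 0, 0.1], [0, 4, 0, 0], [-0.1, 4.3, 0, 0], [-0.1, 4.3, 0, 0], [-0.1, 4.4, 0, 0], [-0.1, 4.4, 0, 0], [-0.1, 4.4, 0, 0], [-0.1, 4.4, 0, 0], [-0.1, 4.2, 0, 0], [0, 3, 0, 0]]
  ]
}}

```text
t: 34.52
ee_pos: [0.5403, -0.2837, 0.2005]
eef_rot: [[0.993, -0.12, -0.001], [-0.12, -0.993, -0.001], [-0.001, 0.001, -1.0]]
contact_force: [0.7, 0.1, -1.7]
width: 0.506
```

Request:
{"op": "apply_moves", "data": {
  "series": [
    [[0, 1.5, 0, 0], [0, 0, 2, 0], [0, 0, 3, 0], [0, 0, 3, 0], [0, 0, 2.5, 0], [0, 0, 1, 0], [0, 0, 0, 0], [0, 0, 0, 0]]
  ]
}}

```text
t: 35.52
ee_pos: [0.5404, -0.2961, 0.0867]
eef_rot: [[0.993, -0.121, 0.002], [-0.121, -0.993, -0.001], [0.002, 0.0, -1.0]]
contact_force: [0.0, -0.9, -2.5]
width: 0.512
```

```bash
python3 go.py 0.5402 -0.2955 0.0698 -6.85
```

```text
t 35.525 p [ 0.5404 -0.2961  0.0867] yaw -6.94 q [ 0.42  0.88  0.    1.71 -0.01  0.55  0.31] F [ 0.  -0.9 -2.5] w 0.512
turn -0.09 shift if turned first cm [-0.03 -0.06  1.69] shift now cm [-0.03 -0.06  1.69]
```

Request:
{"op": "apply_moves", "data": {
  "series": [
    [[0, 0, 0.5, 0], [0, 0, 0.5, 0], [0, 0, 0.4, 0], [0, 0, 0.2, 0], [0, 0, 0.1, 0], [0, 0, 0, 0], [0, 0, 0, 0]]
  ]
}}

```text
t: 36.4
ee_pos: [0.5394, -0.2959, 0.0697]
eef_rot: [[0.993, -0.121, -0.0], [-0.121, -0.993, 0.0], [-0.0, -0.0, -1.0]]
contact_force: [-2.3, 2.2, 6.5]
width: 0.511
```

```bash
python3 go.py 0.5402 -0.2955 0.0698 -6.85
```

```text
t 36.4 p [ 0.5394 -0.2959  0.0697] yaw -6.97 q [ 0.42  0.9   0.    1.72 -0.01  0.52  0.31] F [-2.3  2.2  6.5] w 0.511
turn -0.12 shift if turned first cm [ 0.08 -0.05 -0.01] shift now cm [ 0.08 -0.05 -0.01]
```

Request:
{"op": "apply_moves", "data": {
  "hand": -1,
  "series": [
    [[0, 0, 0, 0], [0, 0, 0, 0], [0, 0, 0, 0], [0, 0, 0, 0], [0, 0, -1, 0], [0, 0, -3, 0], [0, 0, -4, 0], [0, 0, -4, 0], [0, 0, -4, 0], [0, 0, -2, 0]]
  ]
}}

```text
t: 37.65
ee_pos: [0.5404, -0.2965, 0.252]
eef_rot: [[0.993, -0.122, 0.004], [-0.122, -0.993, -0.002], [0.004, 0.001, -1.0]]
contact_force: [-0.4, 0.3, 0.0]
width: 0.999
```

Request:
{"op": "apply_moves", "data": {
  "series": [
    [[0, 0, 0, 0], [0, 0, 0, 0], [0, 0, 0, 0]]
  ]
}}

```text
t: 38.02
ee_pos: [0.5389, -0.2956, 0.2474]
eef_rot: [[0.993, -0.121, -0.002], [-0.121, -0.993, 0.001], [-0.002, -0.001, -1.0]]
contact_force: [-0.1, -0.5, -0.5]
width: 1.0
```

Run:
```python
from bx import *
from bench import r
s=r.state();print(s['ee_pos'],s['width'],s['contact_force']);c=wristcal(r.read_camera('wrist'),s)
S=1.6;im=cv2.resize(c['img'][0:370,130:],None,fx=S,fy=S)[:,:800]
off=(130,0)
boxwire(c,im,S,off)
for y in (.054,0,-.054,-.108):wire(c,im,b2w([(0,y,.027)])[0],YAW,(0,255,0),S,off)
cv2.imwrite('pics/ov6.png',im)
c=r.read_camera('scene');cv2.imwrite('pics/s6.png',cv2.resize(c['img'][220:480,70:400],None,fx=2.3,fy=2.3))
```

```text
[ 0.53887035 -0.2955995   0.24739245] 0.9997694083817902 [-0.0648439  -0.4688886  -0.46065043]
```

View pics/ov6.png

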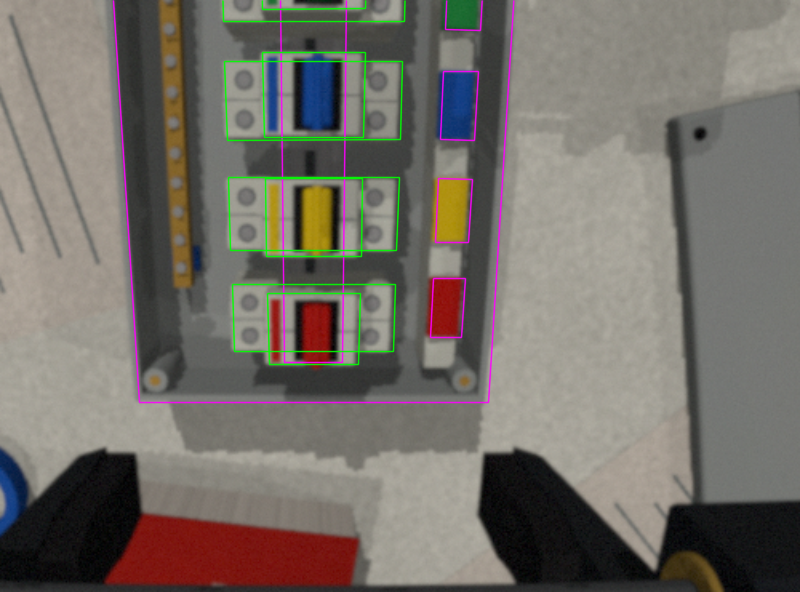

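View pics/s6.png

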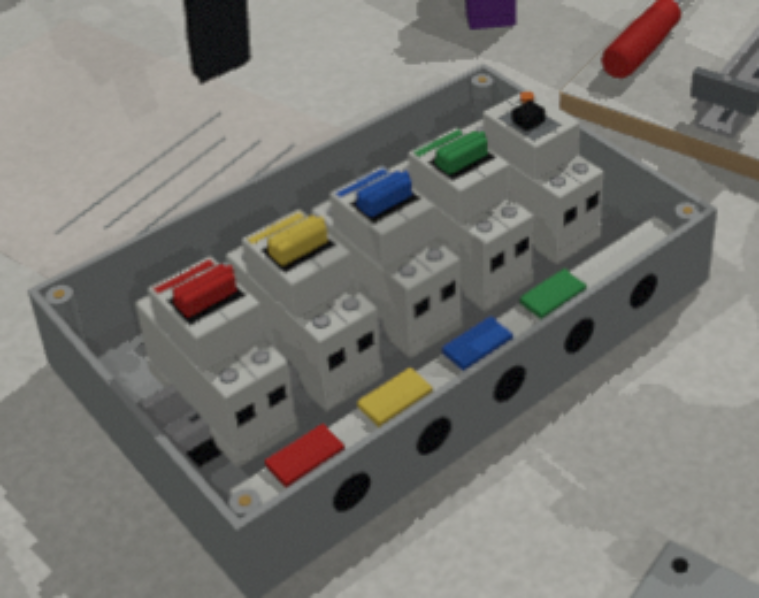

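All four sit upright at their tags, level with each other and the RCD, and the open gripper is about 15 cm above them.

```bash
python3 -c "
from bench import r
print(r.finish_job())"
```

```text
the job is handed in; nothing more can be done
None
```

I moved the green, blue, yellow and red breakers one at a time from the test board onto the box rail, each at the tag of its colour. I handed the job in at about 38 s of the 102 s allowed; no verdict was reported.

**Seating:** All four carried their own weight on the rail before I let go. Green had just taken the load when released. The other three were pressed down with about 7 N.

**Last checks:** The final wrist and scene pictures show all four breakers upright, flat and in line with their tags. They match the projected target outlines to about 1–2 mm. In the wrist pictures everything, tags and box included, sits about 1 mm to one side, which is within the camera calibration.

**Other objects:** The residual-current switch looks upright and in its place, and the purple look-alike was not touched. The gripper was open and clear above the box, with no contact force beyond sensor noise. No check failed.

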